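# Nudge the round blank into its nest and press start

### The job

The loose brass blank lies on top of the aluminium nest plate: with your fingertips, push it across the plate, without picking it up, until it drops flat into the larger round nest. Then press the flat-topped start button on the operator box all the way in and let it come back out. Do not press the mushroom-headed stop button, and leave the V-block, battery pack and ring gauge where they are.

Things in the scene. Friction and masses are not known exactly. Their poses are not given: they have to be found in the camera images.
- blank: Loose solid brass disc, 50 mm across and 10 mm thick, 0.10 to 0.20 kg. Origin at the centre of its underside, z up. It starts lying flat on top of the nest plate, 80 to 155 mm from the nest's centre. Seated in the nest it stands 3 mm above the plate.
- fixture: Fixed aluminium nest plate, 220 (x) by 200 (y) mm, turned any way. Origin under its centre at table level, z up; flat top 45 mm above the table. Two round nests, 7 mm deep, dark floors: the larger, 54 mm across, at (45, 45) mm in its frame; the smaller, 34 mm, at (-55, 50), too small for the blank. A strip 6 mm high lies along its +y edge (y 86 to 98). Dark dots are flush. A screw sticks out to x = -130.
- nest (a point): Centre of the floor of the larger nest, 7 mm below the plate's top (38 mm above the table); axes as the plate's.
- panel: Fixed grey operator box, 170 (x) by 100 (y) by 45 mm high, origin under its centre at table level. Two buttons stand on top: the start button at x = +45 mm and the stop button at x = -45 mm in its frame.
- start_top (a point): Centre of the top face of the start button: a flat steel disc, 32 mm across, in a black housing, 67 mm above the table. It is pressed straight down.
- start (a joint): Travel of the start button: 0 out, 0.006 m fully in (5 N); springs back when let go. It counts as pressed from 0.0045 m.
- stop (a joint): Travel of the stop button, a black mushroom head 42 mm across on a steel collar, its top 81 mm above the table: 0 out, 0.006 m fully in; springs back. Not to be pressed.
- vblock: Loose steel V-block, 90 (x) by 60 (y) by 38 mm high, on the table; origin under its centre.
- battery: Loose black tool battery pack, 110 (x) by 75 (y) by 55 mm high, on the table; origin under its centre.
- ring_gauge: Loose steel ring, 68 mm outside, 40 mm inside, 25 mm high, on the table; origin under its centre.
Mind the look-alikes: they are no part of the job. Several things have the shape of the blank; the one meant has the colours described above.

How it is judged:
On the way, in this order (a step that is already met when the one before it is completed fails the run):
1. the blank lies flat in the larger nest (horizontal distance between blank and nest below 0.004 m and z of blank in the frame of nest below 0.002 m and angle between blank's own z axis and vertical below 0.05 rad and linear speed of blank below 0.02 m/s), for 0.2 s.
2. then the start button is pressed all the way in (value of joint start above 0.0045 m).
At the end, for the whole second after the job is handed in: The blank lies at rest in the larger nest (centre within 4 mm of the nest's, underside within 2 mm of its floor, tilt under 0.05 rad), the start button is back out (within 1.5 mm), the stop button was not pressed, and the V-block, battery and ring gauge are within 20 mm of where they stood (horizontal distance between blank and nest below 0.004 m and z of blank in the frame of nest below 0.002 m and angle between blank's own z axis and vertical below 0.05 rad and linear speed of blank below 0.01 m/s and value of joint each of start, stop below 0.0015 m and distance of each of vblock, battery, ring_gauge from where it was at the start of the episode below 0.02 m); the robot touches nothing.
It fails at once if the blank is lifted more than 8 mm above the plate's top (z of blank in the frame of nest above 0.015 m).
It fails at once if the start button is pressed before the blank is seated (value of joint start above 0.003 m and not (horizontal distance between blank and nest below 0.004 m and z of blank in the frame of nest below 0.002 m and angle between blank's own z axis and vertical below 0.05 rad)).
It fails at once if the stop button is pressed (value of joint stop above 0.003 m).
It fails at once if the V-block, battery pack or ring gauge is moved more than 20 mm (distance of any of vblock, battery, ring_gauge from where it was at the start of the episode above 0.02 m).
It also fails if it takes over 45 s, if anything falls off the work surface, if the arm or the gripper's body presses on something with over 40 N, if the wrist force passes 120 N, or if a joint passes its speed limit or range.

### The arm

A 6-joint arm with a two-finger parallel gripper is mounted at the origin on the work surface. World frame = base frame: x ahead of the robot, y to its left, z up, the work surface at z = 0. Lengths are in m, angles in rad, forces in N, time in s.
With the tool pointing down it reaches from about 0.375 to 0.9 m from the base axis. Payload 3.1 kg.
Tool frame: the origin (TCP) lies between the finger pads; the fingertips stand 19 mm ahead of it and the grasp point (between the pads) is the TCP; x points along the fingers, y is the direction in which the jaws open and shut, and the axes are right-handed (so a half turn about x gives the same grasp; the last joint's range is limited). The gripper opens to 87 mm and grips with 3 to 60 N. Pads are 19 mm wide; open, the fingers measure 117 mm over their backs; the gripper's body (75 mm by 190 mm) begins 51 mm behind the grasp point.
Start: joints at [1.058, 0.527, 1.433, -0, 1.181, -0.178], TCP at [0.205, 0.59, 0.242] pointing down, gripper open.
Joint ranges: [-3.08, 3.08], [-0.75, 2.2], [0.22, 2.44], [-1.43, 4.57], [0, 2.65], [-2.85, 2.85]. Speed limits (rad/s): [2.79, 2.79, 3.14, 3.14, 3.14, 3.14].

### API

Orientations are given as a unit quaternion [x, y, z, w].
In Python, from plant import env gives the robot as it stands.
- The arm moves only by the tool move_arm, never from a script. Its argument "increments" is a list of rows, each an object with "twist": the turn, a rotation vector about the tool's x, y, z in degrees, a list of three; "linear": the shift along the tool's x, y, z in m, a list of three; "hand": the opening, from -1 (shut) to 1 (fully open). A call has 1 to 5 rows; each row is the pose to reach, as a shift and turn from the pose commanded when the call began, along the tool's axes at that moment; what a row does not reach only later rows make up. A row lasts 1/8 s, in which the tool goes at most 62.5 mm and 10.7 degrees, less where a joint would pass 70% of its speed; a pose out of reach is approached as far as the arm can. A call with a gripper value outside its range is refused whole. The fingers move at their own pace and stop on an object; "newtons" is the grip in N (left out, the last holds). Time passes only in rows, so rows that repeat a pose let the fingers close. It gives the time, the measured TCP pose, the force and the opening at its end, in the units of the state.
- env.state(): the state, without advancing time (a new reading comes with each control period).
- env.camera(name): name is "side" or "top"; returns a dict with "color" (384x512x3 uint8, red, green, blue), "intrinsics" (3x3 intrinsics, pixels), "R" (3x3) and "t" (3): a world point X has camera coordinates R X + t. Camera axes: x right, y down, z forward; pixel columns grow to the right and rows downward; lengths in m; the calibration is good to about 2 mm. A picture is of the moment at which its call begins. There is no depth.
- env.sign_off(): hands the job in, once; it reports no verdict.
Trained networks look in a picture, given as the dict that the camera call returned (one of the last four; its "shot" number tells which), for a name from the list of things; names that differ only in an ending like _2 or _b are one class to them, and where a whole thing is asked for, a point or a joint stands for the part that bears it (a point fixed in the world has none). Each returns a list of dicts, best first, with "confidence" (0 to 1); they miss things now and then, are a little off and sometimes report something else, mostly with a low value. They report only what shows in the picture. A call takes as long as a camera call. They do not tell look-alikes from the thing itself.
- env.silhouettes(picture, query): "region" (384x512 bool, what is visible of it) and "rect" ([left, top, width, height] in pixels, round what is visible of it).
The state is a dict: "time_s": time; "joint_pos": joint angles; "joint_velocities": joint speeds; "effort": joint torques, N m; "tool_pos": TCP position; "tcp_rot": TCP orientation; "contact_force": force on the tool from outside, world axes, zero at the start; "moment": the same for the moment, N m; "grip_width": finger opening in m.
Only numpy, scipy, OpenCV 4.12 (cv2) and the standard library are available. Lean on these libraries where they do the work, as an engineer would, in place of code of your own. Each camera call takes 0.05 s, during which the arm holds its last target.

## Working session

There is one attempt and no reset: what is moved stays moved. The work goes in short steps, Python scripts to look and compute and a tool call to move; the robot and the scene stay as the last step left them, time stands still between calls to the robot, and variables do not carry over. Pictures are saved under pics/ and viewed, and the job is handed in when it is done.

Besides the shell and the picture viewer there is one more tool, called after "Emit:" as name(argument=value, ...) on one line, values as JSON. move_arm: Moves the arm, as the interface text tells. Its arguments: {"type":"object","properties":{"increments":{"type":"array"},"newtons":{"type":"number"}},"required":["increments"]}

```bash
ls; mkdir -p pics
cat > h.py <<'E'
import numpy as np, cv2, pickle
from plant import env
def snap(n,name):
    p=env.camera(n); cv2.imwrite(f'pics/{name}.png',p['color'][:,:,::-1]); pickle.dump({k:p[k] for k in p},open(f'pics/{name}.pkl','wb')); return p
def load(name): return pickle.load(open(f'pics/{name}.pkl','rb'))
def back(p,u,v,z):
    K=np.array(p['intrinsics']);R=np.array(p['R']);t=np.array(p['t'])
    d=R.T@np.linalg.inv(K)@np.array([u,v,1.]); c=-R.T@t
    return c+d*(z-c[2])/d[2]
def proj(p,X):
    K=np.array(p['intrinsics']);q=K@(np.array(p['R'])@np.array(X)+np.array(p['t'])); return q[:2]/q[2]
E
python3 - <<'E'
from h import *
for n in('top','side'):
    p=snap(n,n+'0'); print(n,-np.array(p['R']).T@np.array(p['t']),p['intrinsics'],p['R'])
    for q in ('blank','fixture','panel','start_top','stop','vblock','battery','ring_gauge'):
        try:
            for d in env.silhouettes(p,q): print(q,d['confidence'],d['rect'],d['region'].sum())
        except Exception as e: print(q,e)
s=env.state();print(s)
E
```

```text
pics
top [ 0.35008185 -0.0096532   1.36212915] [[436.148976     0.         250.58483989]
 [  0.         436.148976   189.01569376]
 [  0.           0.           1.        ]] [[-0.00801424 -0.99996381 -0.00285356]
 [-0.98445178  0.00839061 -0.17545453]
 [ 0.17547212  0.00140306 -0.9844834 ]]
blank 0.78 [192.6, 218.8, 17.5, 16.0] 201
blank 0.49 [230.1, 181.7, 15.0, 18.8] 204
blank 0.46 [191.6, 181.3, 16.7, 13.1] 169
panel 0.6 [109.4, 193.6, 44.9, 62.2] 2047
start_top 0.42 [125.8, 205.2, 13.7, 7.5] 101
stop 0.61 [118.0, 232.0, 16.1, 11.8] 147
vblock 0.67 [356.3, 212.7, 20.1, 32.7] 667
battery 0.59 [139.3, 126.6, 34.8, 34.2] 857
ring_gauge 0.71 [325.9, 137.0, 22.2, 19.9] 227
side [ 0.29624842 -0.55154856  0.73100693] [[394.48171214   0.         262.29713304]
 [  0.         394.48171214 190.87208623]
 [  0.           0.           1.        ]] [[ 0.90796498 -0.41856787  0.02001339]
 [-0.29488458 -0.67214261 -0.67916669]
 [ 0.29772921  0.61075793 -0.73371116]]
blank 0.75 [252.8, 172.5, 17.3, 22.5] 300
blank 0.69 [237.4, 159.2, 19.8, 12.3] 252
blank 0.66 [194.6, 171.2, 21.2, 19.5] 254
fixtur
[... 367 characters left out ...]
, 106.5, 66.7, 41.7] 2098
{'time_s': 0.9, 'joint_pos': array([ 1.05752298e+00,  5.27454912e-01,  1.43267682e+00, -1.47653610e-05,
        1.18141397e+00, -1.78515728e-01]), 'joint_velocities': array([-0.00093343,  0.00191475, -0.00011219, -0.00042192,  0.0015224 ,
       -0.00127487]), 'effort': array([ 5.86753795e-04, -4.39994574e+01, -1.76986957e+01,  6.34657871e-02,
        5.02775260e-02, -8.04859326e-06]), 'tool_pos': array([0.20531618, 0.59029951, 0.24158352]), 'tcp_rot': array([ 0.11781486,  0.69721501, -0.1177869 ,  0.69723535]), 'contact_force': array([-0.89855627,  0.69940747,  0.17761254]), 'moment': array([-0.00943479, -0.03220276,  0.01918623]), 'grip_width': 0.0866226506403676}
```

Run:
```python
from h import *
for n,(x0,y0,x1,y1) in {'top0':(100,110,400,270),'side0':(140,90,420,300)}.items():
    im=cv2.imread(f'pics/{n}.png')[y0:y1,x0:x1]; s=min(800/im.shape[1],600/im.shape[0])
    cv2.imwrite(f'pics/{n}_z.png',cv2.resize(im,None,fx=s,fy=s,interpolation=cv2.INTER_CUBIC));print(s)
```

```text
2.6666666666666665
2.857142857142857
```

View pics/top0_z.png

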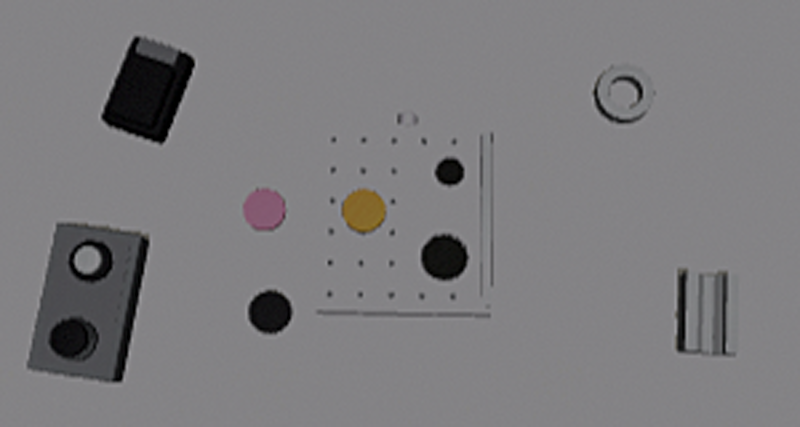

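View pics/side0_z.png

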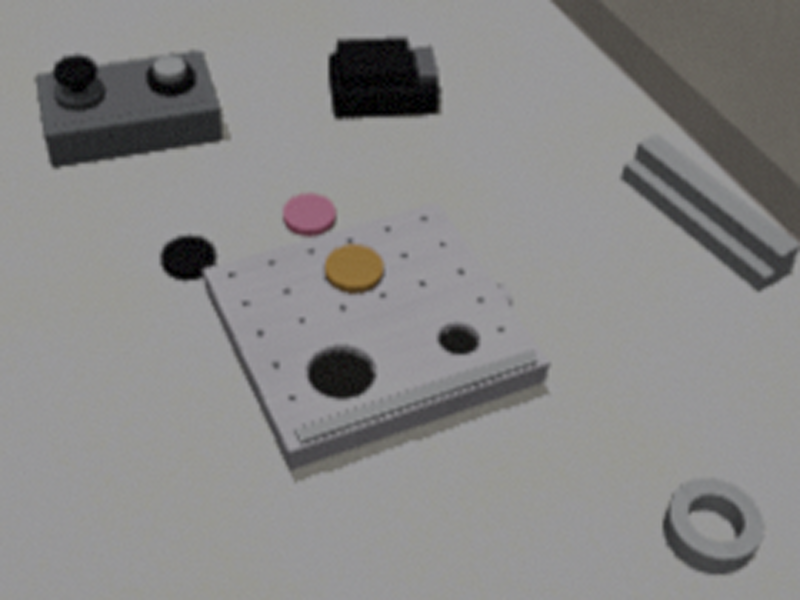

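Run:
```python
from h import *
def blob(m,seed):
    n,l,s,c=cv2.connectedComponentsWithStats(m.astype(np.uint8))
    u,v=seed; k=l[v,u]
    M=(l==k).astype(np.uint8); cs,_=cv2.findContours(M,cv2.RETR_EXTERNAL,cv2.CHAIN_APPROX_NONE)
    e=cv2.fitEllipse(max(cs,key=len)); return k,c[k],s[k],e
for n,seeds in {'top0':dict(blank=(236,189),nest=(266,206),small=(268,174),start=(133,207)),
 'side0':dict(blank=(264,184),nest=(259,220),small=(300,208),start=(199,114))}.items():
    p=load(n); im=p['color']; hsv=cv2.cvtColor(im,cv2.COLOR_RGB2HSV); g=cv2.cvtColor(im,cv2.COLOR_RGB2GRAY)
    for k,sd in seeds.items():
        if k=='blank': m=(hsv[:,:,1]>90)
        elif k=='start': m=g>(110 if n=='top0' else 95)
        else: m=g<75 if n=='top0' else g<90
        b,c,s,e=blob(m,sd)
        z=dict(blank=.055,nest=.045,small=.045,start=.067)[k]
        print(n,k,g[sd[1],sd[0]],b,c.round(2),s[:],[np.round(x,1) for x in e], back(p,*c,z).round(4),back(p,*e[0],z).round(4))
```

```text
top0 blank 107 51 [236.03 188.53] [228 181  17  16 200] [array([236. , 188.5]), array([14.9, 15.4]), np.float64(91.1)] [0.5849 0.0365 0.055 ] [0.5849 0.0365 0.055 ]
top0 nest 19 30 [266.21 206.05] [258 198  18  17 233] [array([266.2, 206. ]), array([16.1, 16.6]), np.float64(102.1)] [ 0.5317 -0.055   0.045 ] [ 0.5318 -0.0549  0.045 ]
top0 small 15 16 [268.26 173.98] [263 169  11  11  86] [array([268.2, 173.9]), array([ 9.4, 10. ]), np.float64(69.9)] [ 0.6315 -0.0627  0.045 ] [ 0.6316 -0.0626  0.045 ]
top0 start 130 6 [132.32 206.97] [128 203  10   9  69] [array([132.3, 207. ]), array([8.1, 9. ]), np.float64(72.4)] [0.5293 0.347  0.067 ] [0.5292 0.347  0.067 ]
side0 blank 113 89 [263.39 183.55] [254 176  20  16 262] [array([263.4, 183.5]), array([15.4, 19.6]), np.float64(93.3)] [0.5829 0.0317 0.055 ] [0.5829 0.0317 0.055 ]
side0 nest 24 64 [258.9  220.17] [248 212  23  18 327] [array([258.9, 220.2]), array([16.9, 22.5]), np.float64(92.7)] [ 0.5307 -0.0579  0.045 ] [ 0.5307 -0.0579  0.045 ]
side0 small 22 62 [299.9  208.45] [293 204  14  10 110] [array([299.9, 208.5]), array([ 9.2, 13. ]), np.float64(100.2)] [ 0.6303 -0.0646  0.045 ] [ 0.6303 -0.0646  0.045 ]
side0 start 138 56 [232.79 227.27] [     0     11    512    373 139723] [array([226.7, 221.1]), array([366.5, 571.8]), np.float64(99.8)] [ 0.4649 -0.0688  0.067 ] [ 0.4592 -0.0481  0.067 ]
```

```bash
cat >> h.py <<'E'
from scipy.spatial.transform import Rotation as Ro
def plan(pos=None,jaw=None):
    """increments (tool axes) from the present pose to a TCP position, tool down, jaw axis (line) along the world dir"""
    s=env.state(); R=Ro.from_quat(s['tcp_rot']); M=R.as_matrix()
    out={'t':round(s['time_s'],2),'pos':s['tool_pos'].round(4),'f':s['contact_force'].round(1),'w':round(s['grip_width'],4)}
    if jaw is not None:
        x=np.array([0,0,-1.]); y=np.array([*jaw,0.]);y/=np.linalg.norm(y)
        best=None
        for sg in(1,-1):
            z=np.cross(x,sg*y); T=Ro.from_matrix(np.c_[x,sg*y,z]); r=(R.inv()*T).as_rotvec(degrees=True)
            if best is None or np.linalg.norm(r)<np.linalg.norm(best): best=r
        out['twist']=best.round(2)
    if pos is not None: out['lin']=(M.T@(np.array(pos)-s['tool_pos'])).round(4)
    out['axes']=M.round(3).tolist()
    return out
E
python3 - <<'E'
from h import *
for k,v in plan((0.610,0.078,0.13),(-0.863,0.505)).items(): print(k,v)
E
```

```text
t 0.9
pos [0.2053 0.5903 0.2416]
f [-0.9  0.7  0.2]
w 0.0866
twist [-78.85   0.    -0.  ]
lin [ 0.1116 -0.3509  0.5505]
axes [[0.0, 0.329, 0.944], [0.0, 0.944, -0.329], [-1.0, 0.0, 0.0]]
```

Emit:
move_arm(increments=[{"twist": [-10, 0, 0], "linear": [0.01, -0.032, 0.05], "hand": -0.17}, {"twist": [-20, 0, 0], "linear": [0.02, -0.064, 0.1], "hand": -0.17}, {"twist": [-30, 0, 0], "linear": [0.03, -0.096, 0.15], "hand": -0.17}, {"twist": [-40, 0, 0], "linear": [0.04, -0.128, 0.2], "hand": -0.17}, {"twist": [-50, 0, 0], "linear": [0.05, -0.16, 0.25], "hand": -0.17}], newtons=30)

```text
time_s: 1.52
tool_pos: [0.3858, 0.3617, 0.1928]
tcp_rot: [-0.184, 0.682, 0.184, 0.683]
contact_force: [1.0, 0.5, -0.4]
grip_width: 0.045
```

Run:
```python
from h import *
for k,v in plan((0.610,0.078,0.13),(-0.863,0.505)).items(): print(k,v)
```

```text
t 1.52
pos [0.3858 0.3617 0.1928]
f [ 1.   0.5 -0.4]
w 0.045
twist [-2.954e+01  6.000e-02  1.000e-02]
lin [ 0.0628 -0.3579  0.0515]
axes [[0.001, -0.502, 0.865], [0.001, 0.865, 0.502], [-1.0, 0.0, 0.001]]
```

Emit:
move_arm(increments=[{"twist": [-6, 0, 0], "linear": [0.01, -0.06, 0.008], "hand": -0.17}, {"twist": [-12, 0, 0], "linear": [0.02, -0.12, 0.017], "hand": -0.17}, {"twist": [-18, 0, 0], "linear": [0.03, -0.18, 0.026], "hand": -0.17}, {"twist": [-24, 0, 0], "linear": [0.04, -0.24, 0.034], "hand": -0.17}, {"twist": [-28.5, 0, 0], "linear": [0.05, -0.3, 0.043], "hand": -0.17}])

```text
time_s: 2.15
tool_pos: [0.5723, 0.1223, 0.1426]
tcp_rot: [-0.345, 0.617, 0.345, 0.617]
contact_force: [1.0, 1.3, -0.3]
grip_width: 0.0364
```

Run:
```python
from h import *
for k,v in plan((0.610,0.078,0.09),(-0.863,0.505)).items(): print(k,v)
```

```text
t 2.15
pos [0.5723 0.1223 0.1426]
f [ 1.   1.3 -0.3]
w 0.0364
twist [-1.23  0.03  0.03]
lin [ 0.0527 -0.0553 -0.0181]
axes [[0.001, -0.852, 0.523], [0.0, 0.523, 0.852], [-1.0, -0.0, 0.001]]
```

Emit:
move_arm(increments=[{"twist": [-1, 0, 0], "linear": [0.02, -0.04, -0.01], "hand": -0.17}, {"twist": [-1, 0, 0], "linear": [0.05, -0.055, -0.018], "hand": -0.17}, {"twist": [-1, 0, 0], "linear": [0.053, -0.055, -0.018], "hand": -0.17}])

```text
time_s: 2.52
tool_pos: [0.6075, 0.0786, 0.0878]
tcp_rot: [-0.348, 0.616, 0.35, 0.614]
contact_force: [-1.0, -0.5, 1.2]
grip_width: 0.0363
```

Run:
```python
from h import *
for k,v in plan((0.610,0.078,0.066),(-0.863,0.505)).items(): print(k,v)
for n in('top','side'):
    p=snap(n,n+'1'); im=p['color'][:,:,::-1]
    c=(240,190) if n=='top' else (265,195)
    z=cv2.resize(im[c[1]-60:c[1]+60,c[0]-70:c[0]+70],None,fx=5.5,fy=5,interpolation=cv2.INTER_CUBIC) if 0 else cv2.resize(im[c[1]-60:c[1]+60,c[0]-70:c[0]+70],None,fx=5,fy=5,interpolation=cv2.INTER_CUBIC)
    cv2.imwrite(f'pics/{n}1_z.png',z)
```

```text
t 2.52
pos [0.6075 0.0786 0.0878]
f [-1.  -0.5  1.2]
w 0.0363
twist [-0.51 -0.11 -0.21]
lin [ 0.0217 -0.0025  0.0008]
axes [[-0.004, -0.859, 0.513], [0.0, 0.513, 0.859], [-1.0, 0.004, -0.002]]
```

View pics/top1_z.png

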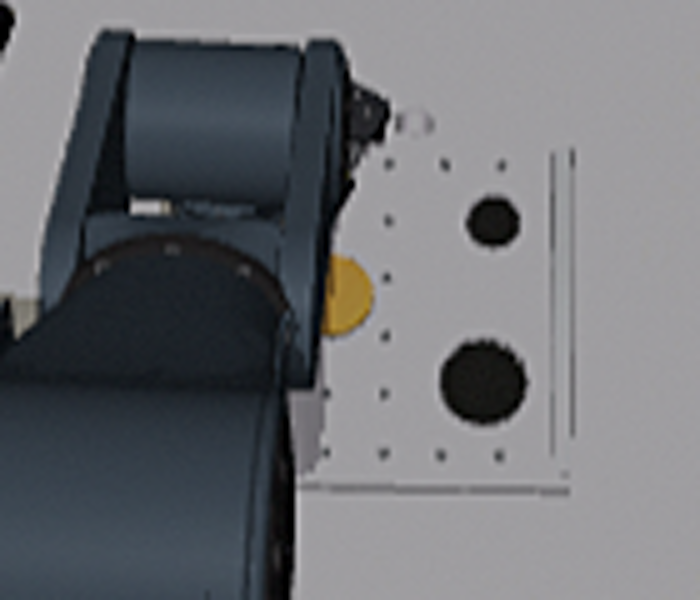

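View pics/side1_z.png

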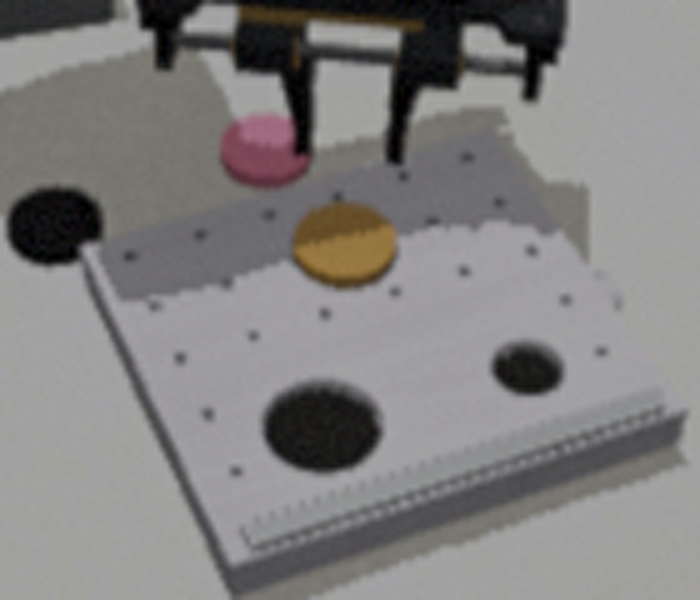

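Run:
```python
from h import *
p=load('side1')
a=back(p,255.4,165.4,.069);b=back(p,274.4,167,.069);print(a,b,(a+b)/2)
for q in [(.5845,.0352,.055),(.5312,-.056,.045)]:print(proj(p,q))
# rim contrast fit of blank using color mask in side view vs model projection
K=None
for n in('top0','side0'):
    p=load(n); im=p['color'];hsv=cv2.cvtColor(im,cv2.COLOR_RGB2HSV)
    m=((hsv[:,:,1]>90)&(hsv[:,:,0]>12)&(hsv[:,:,0]<30)); yy,xx=np.nonzero(m); print(n,m.sum(),hsv[184,264] if n=='side0' else hsv[189,236])
    S=4
    def model(x,y):
        th=np.linspace(0,2*np.pi,60); pts=[proj(p,(x+.025*np.cos(t),y+.025*np.sin(t),z)) for z in(.045,.055) for t in th]
        h=cv2.convexHull((np.array(pts)*S*16+ (S*8)).astype(np.int32)); M=np.zeros((384*S,512*S),np.uint8); cv2.fillConvexPoly(M,h,1,shift=4)
        return M
    mm=cv2.resize(m.astype(np.uint8),None,fx=S,fy=S,interpolation=cv2.INTER_NEAREST)
    from scipy.optimize import minimize
    f=lambda v:(model(*v)!=mm).sum()
    r=minimize(f,[.5845,.0352],method='Nelder-Mead',options=dict(initial_simplex=[[.58,.03],[.59,.03],[.585,.04]],xatol=1e-4)); print(r.x,r.fun)
```

```text
[0.5848501 0.0829027 0.069    ] [0.62479543 0.05936647 0.069     ] [0.60482276 0.07113458 0.069     ]
[263.38765112 182.37206734]
[258.77438785 219.49195314]
top0 225 [ 21 169 133]
[0.58595387 0.03670253] 780.0
side0 422 [ 18 148 141]
[0.58573774 0.03775994] 3367.0
```

Emit:
move_arm(increments=[{"twist": [0, 0, 0], "linear": [0.021, -0.001, 0], "hand": -0.17}, {"twist": [0, 0, 0], "linear": [0.021, -0.001, 0], "hand": -0.17}])

```text
time_s: 2.88
tool_pos: [0.608, 0.0807, 0.069]
tcp_rot: [-0.35, 0.615, 0.351, 0.614]
contact_force: [-0.2, 1.2, 0.6]
grip_width: 0.0362
```

Run:
```python
from h import *
for k,v in plan((0.5449,-0.0324,0.066),(-0.8628,0.5056)).items(): print(k,v)
```

```text
t 2.88
pos [0.608  0.0807 0.069 ]
f [-0.2  1.2  0.6]
w 0.0362
twist [-0.24 -0.04 -0.09]
lin [ 0.0031 -0.0032 -0.1294]
axes [[-0.002, -0.861, 0.509], [0.0, 0.509, 0.861], [-1.0, 0.002, -0.001]]
```

Emit:
move_arm(increments=[{"twist": [-0.2, 0, 0], "linear": [0.003, -0.003, -0.01], "hand": -0.17}, {"twist": [-0.2, 0, 0], "linear": [0.003, -0.003, -0.022], "hand": -0.17}, {"twist": [-0.2, 0, 0], "linear": [0.003, -0.003, -0.034], "hand": -0.17}, {"twist": [-0.2, 0, 0], "linear": [0.003, -0.003, -0.046], "hand": -0.17}, {"twist": [-0.2, 0, 0], "linear": [0.003, -0.003, -0.058], "hand": -0.17}])

```text
time_s: 3.5
tool_pos: [0.5821, 0.0271, 0.0662]
tcp_rot: [-0.351, 0.614, 0.351, 0.614]
contact_force: [0.9, 1.5, 0.6]
grip_width: 0.036
```

```bash
cat >> h.py <<'E'
def look(tag,n='side',c=(265,195),hw=(70,60),f=5):
    p=snap(n,n+tag); im=p['color'][:,:,::-1]
    cv2.imwrite(f'pics/{n}{tag}_z.png',cv2.resize(im[c[1]-hw[1]:c[1]+hw[1],c[0]-hw[0]:c[0]+hw[0]],None,fx=f,fy=f,interpolation=cv2.INTER_CUBIC))
    return p
E
python3 - <<'E'
from h import *
for k,v in plan((0.5449,-0.0324,0.066),(-0.8628,0.5056)).items(): print(k,v)
look('2')
E
```

```text
t 3.5
pos [0.5821 0.0271 0.0662]
f [0.9 1.5 0.6]
w 0.036
twist [-0.16  0.04  0.06]
lin [ 0.0001  0.0019 -0.0701]
axes [[0.001, -0.861, 0.508], [0.0, 0.508, 0.861], [-1.0, -0.001, 0.001]]
```

View pics/side2_z.png

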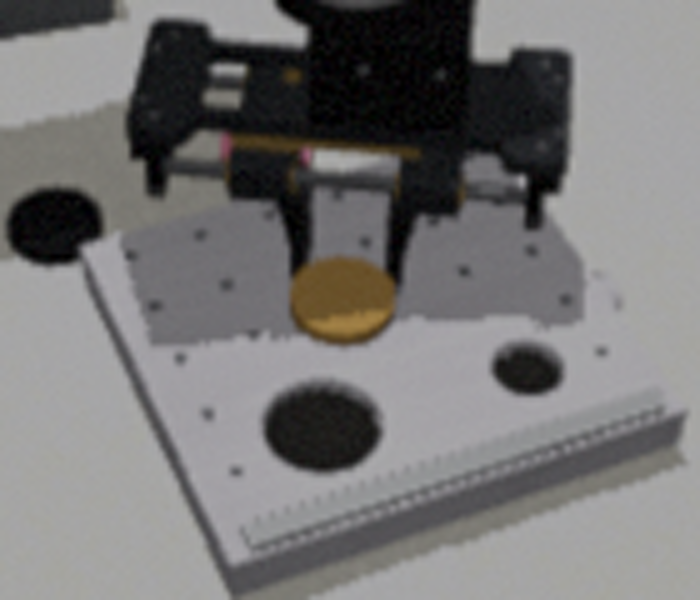

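```bash
cat >> h.py <<'E'
def fitblank(p,x0):
    from scipy.optimize import minimize
    hsv=cv2.cvtColor(p['color'],cv2.COLOR_RGB2HSV); m=((hsv[:,:,1]>90)&(hsv[:,:,0]>12)&(hsv[:,:,0]<30)).astype(np.uint8)
    n,l,s,c=cv2.connectedComponentsWithStats(m); q=proj(p,(*x0,.055)); 
    k=1+np.argmin([np.hypot(*(c[i]-q))+(1e3 if s[i,4]<60 else 0) for i in range(1,n)]); m=(l==k).astype(np.uint8); S=4
    mm=cv2.resize(m,None,fx=S,fy=S,interpolation=cv2.INTER_NEAREST)
    def model(x,y):
        pts=[proj(p,(x+.025*np.cos(t),y+.025*np.sin(t),z)) for z in(.045,.055) for t in np.linspace(0,6.28,50)]
        h=cv2.convexHull(((np.array(pts)+.5)*S*16).astype(np.int32)); M=np.zeros(mm.shape,np.uint8); cv2.fillConvexPoly(M,h,1,shift=4); return M
    x0=np.array(x0)
    r=minimize(lambda v:(model(*v)!=mm).sum(),x0,method='Nelder-Mead',options=dict(initial_simplex=[x0-.004,x0+[.005,-.003],x0+[0,.006]],xatol=1e-4))
    return r.x.round(4),r.fun,m.sum()*16
E
python3 - <<'E'
from h import *
print(fitblank(load('side0'),(.585,.036)),fitblank(load('top0'),(.585,.036)))
print(fitblank(load('side2'),(.568,.003)))
E
```

```text
(array([0.5859, 0.0385]), np.float64(796.0), np.uint64(4192)) (array([0.5865, 0.0372]), np.float64(379.0), np.uint64(3200))
(array([0.5698, 0.0062]), np.float64(668.0), np.uint64(4704))
```

Emit:
move_arm(increments=[{"twist": [0, 0, 0], "linear": [0, 0.001, -0.012], "hand": -0.17}, {"twist": [0, 0, 0], "linear": [0, 0.002, -0.024], "hand": -0.17}, {"twist": [0, 0, 0], "linear": [0, 0.002, -0.036], "hand": -0.17}, {"twist": [0, 0, 0], "linear": [0, 0.002, -0.046], "hand": -0.17}, {"twist": [0, 0, 0], "linear": [0, 0.002, -0.054], "hand": -0.17}])

```text
time_s: 4.18
tool_pos: [0.5527, -0.0182, 0.0658]
tcp_rot: [-0.351, 0.614, 0.351, 0.614]
contact_force: [1.2, 1.4, 1.2]
grip_width: 0.0361
```

Run:
```python
from h import *
for k,v in plan((0.5449,-0.0324,0.066),(-0.8628,0.5056)).items(): print(k,v)
p=look('3');print(fitblank(p,(.54,-.04)))
```

```text
t 4.17
pos [ 0.5527 -0.0182  0.0658]
f [1.2 1.4 1.2]
w 0.0361
twist [-0.15  0.   -0.01]
lin [-0.0002 -0.0005 -0.0162]
axes [[-0.0, -0.861, 0.508], [0.0, 0.508, 0.861], [-1.0, 0.0, 0.0]]
(array([ 0.5386, -0.0427]), np.float64(523.0), np.uint64(5728))
```

View pics/side3_z.png

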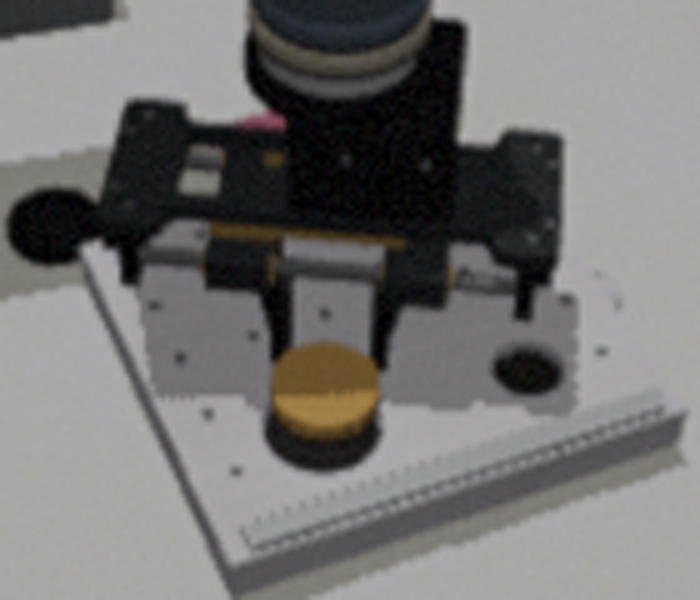

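Emit:
move_arm(increments=[{"twist": [0, 0, 0], "linear": [0, 0, -0.006], "hand": -0.17}, {"twist": [0, 0, 0], "linear": [0, 0, -0.01], "hand": -0.17}, {"twist": [0, 0, 0], "linear": [0, 0, -0.014], "hand": -0.17}, {"twist": [0, 0, 0], "linear": [0, 0, -0.016], "hand": -0.17}, {"twist": [0, 0, 0], "linear": [0, 0, -0.016], "hand": -0.17}])

```text
time_s: 4.85
tool_pos: [0.5451, -0.0292, 0.0656]
tcp_rot: [-0.351, 0.616, 0.349, 0.613]
contact_force: [1.1, 0.1, -0.4]
grip_width: 0.0362
```

Run:
```python
from h import *
for k,v in plan((0.5449,-0.0324,0.066),(-0.8628,0.5056)).items(): print(k,v)
p=look('4');print(fitblank(p,(.532,-.05)))
```

```text
t 4.85
pos [ 0.5451 -0.0292  0.0656]
f [ 1.1  0.1 -0.4]
w 0.0362
twist [-0.31 -0.33  0.06]
lin [-0.0004 -0.0014 -0.0029]
axes [[-0.002, -0.86, 0.51], [-0.006, 0.51, 0.86], [-1.0, -0.001, -0.006]]
(array([ 0.5312, -0.0554]), np.float64(412.0), np.uint64(5920))
```

View pics/side4_z.png

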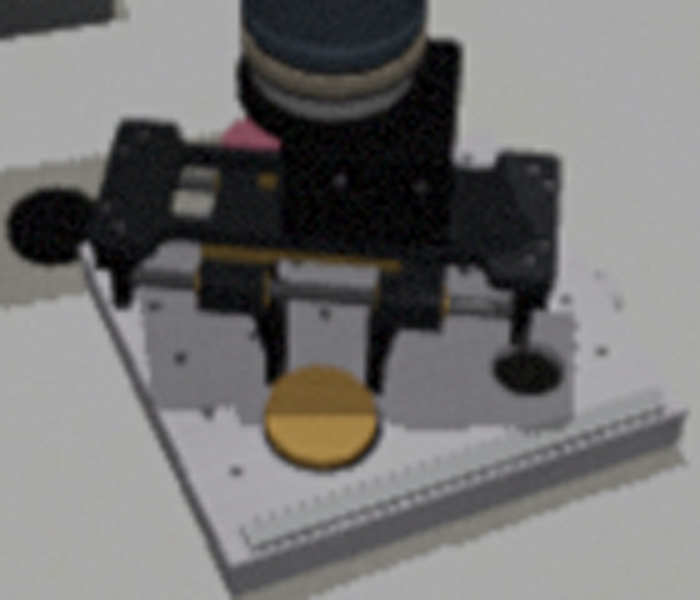

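Emit:
move_arm(increments=[{"twist": [0, 0, 0], "linear": [0, 0, -0.002], "hand": -0.17}, {"twist": [0, 0, 0], "linear": [0, 0, -0.003], "hand": -0.17}, {"twist": [0, 0, 0], "linear": [0, 0, -0.003], "hand": -0.17}])

```text
time_s: 5.28
tool_pos: [0.5441, -0.0311, 0.0658]
tcp_rot: [-0.351, 0.617, 0.348, 0.613]
contact_force: [0.2, 0.8, -0.1]
grip_width: 0.0364
```

Run:
```python
from h import *
for k,v in plan((0.5449,-0.0324,0.066),(-0.8628,0.5056)).items(): print(k,v)
p=look('5');print(fitblank(p,(.532,-.05)))
```

```text
t 5.28
pos [ 0.5441 -0.0311  0.0658]
f [ 0.2  0.8 -0.1]
w 0.0364
twist [-0.38 -0.41  0.12]
lin [-0.0002 -0.0014 -0.0006]
axes [[-0.002, -0.859, 0.511], [-0.007, 0.511, 0.859], [-1.0, -0.002, -0.007]]
(array([ 0.5297, -0.0575]), np.float64(976.0), np.uint64(5200))
```

View pics/side5_z.png

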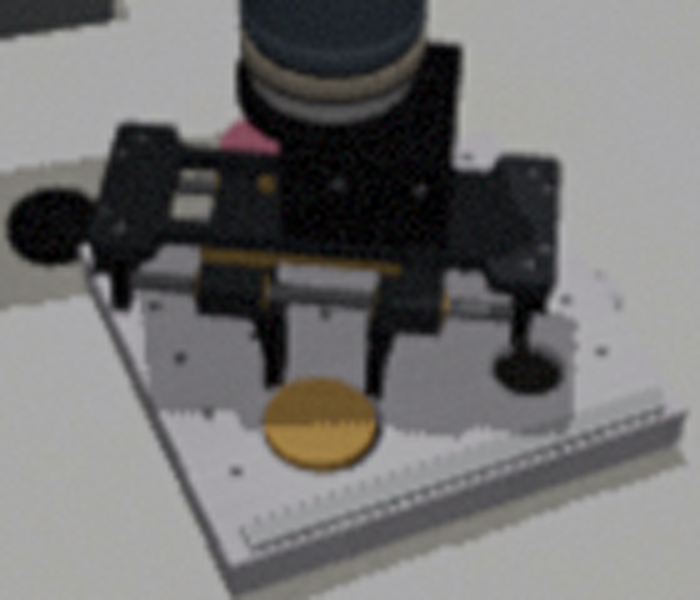

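Emit:
move_arm(increments=[{"twist": [0, 0, 0], "linear": [0, 0, 0.015], "hand": -0.17}, {"twist": [0, 0, 0], "linear": [-0.04, 0, 0.05], "hand": -1}, {"twist": [0, 0, 0], "linear": [-0.09, 0, 0.08], "hand": -1}])

```text
time_s: 5.7
tool_pos: [0.585, 0.0399, 0.1551]
tcp_rot: [-0.351, 0.617, 0.348, 0.612]
contact_force: [0.9, -0.1, 0.6]
grip_width: 0.0229
```

Run:
```python
from h import *
p=look('6')
for k,v in plan((0.5293,0.347,0.12)).items(): print(k,v)
im=p['color'].copy(); hsv=cv2.cvtColor(im,cv2.COLOR_RGB2HSV); m=((hsv[:,:,1]>90)&(hsv[:,:,0]>12)&(hsv[:,:,0]<30)).astype(np.uint8)
n,l,s,c=cv2.connectedComponentsWithStats(m)
for i in range(1,n):
    if s[i,4]>100:
        print(s[i],c[i]); cs,_=cv2.findContours((l==i).astype(np.uint8),0,1); print(cv2.fitEllipse(cs[0]), back(p,*(c[i]+0.0),.048))
for (x,y,z) in [(.5312,-.056,.048),(.5312,-.056,.052)]:
    q=np.array([proj(p,(x+.025*np.cos(t),y+.025*np.sin(t),z)) for t in np.linspace(0,6.28,60)],np.float32); print(cv2.fitEllipse(q))
p=load('side0'); z=cv2.resize(p['color'][90:150,140:230,::-1],None,fx=8,fy=8,interpolation=cv2.INTER_CUBIC); cv2.imwrite('pics/btn.png',z)
```

```text
t 5.75
pos [0.5917 0.0426 0.163 ]
f [3.5 1.9 4.3]
w 0.0196
lin [0.0402 0.2093 0.2302]
axes [[0.013, -0.861, 0.509], [-0.007, 0.509, 0.861], [-1.0, -0.014, 0.001]]
[243 124  41   7 151] [261.77483444 127.30463576]
((258.3485412597656, 127.07394409179688), (3.5238852500915527, 54.961647033691406), 93.99526977539062) [0.67264911 0.23575002 0.048     ]
[248 211  22  18 324] [258.5617284  219.44753086]
((258.561279296875, 219.4442901611328), (17.362979888916016, 21.722593307495117), 93.04518127441406) [ 0.5297942  -0.05786289  0.048     ]
((258.78656005859375, 218.81564331054688), (17.65256690979004, 22.57915687561035), 91.1548843383789)
((258.81097412109375, 217.67930603027344), (17.6677188873291, 22.655284881591797), 91.15857696533203)
```

View pics/side6_z.png

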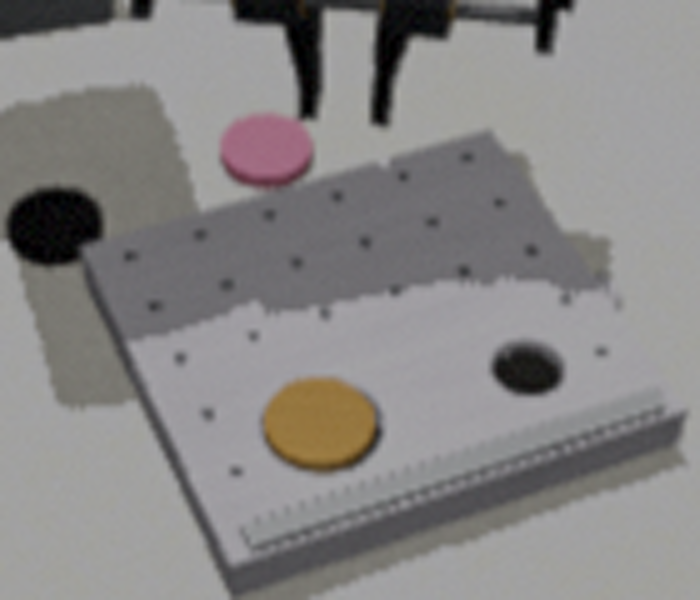

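View pics/btn.png

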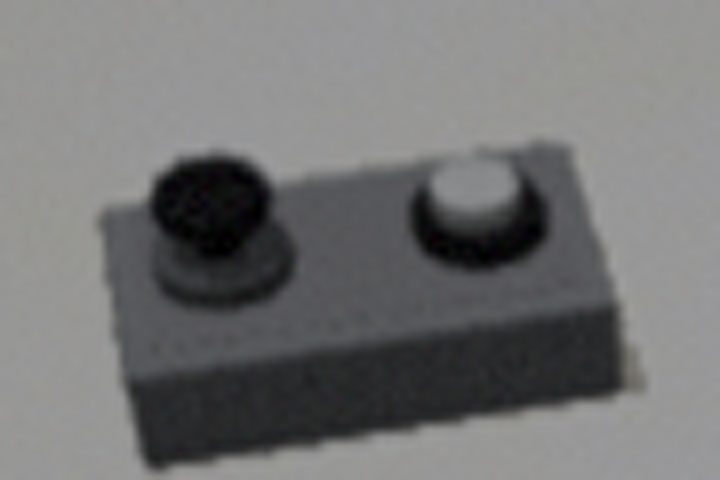

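Run:
```python
from h import *
p=load('side0')
for uv in [(199,113.1),(198.5,112.6)]: print(back(p,*uv,.067))
print(proj(p,(.5293,.347,.067)))
# panel from silhouette-free check: stop head in top
t=load('top0'); print(back(t,100+72/2.667,110+338/2.667,.081), back(t,100+89/2.667-.5,110+260/2.667-.5,.067))
```

```text
[0.52767992 0.34084107 0.067     ]
[0.52714416 0.34360354 0.067     ]
[198.84797771 111.7507484 ]
[0.43954954 0.3552833  0.081     ] [0.52922696 0.34536206 0.067     ]
```

Emit:
move_arm(increments=[{"twist": [0, 0, 0], "linear": [-0.01, 0.04, 0.04], "hand": -1}, {"twist": [0, 0, 0], "linear": [-0.01, 0.08, 0.08], "hand": -1}, {"twist": [0, 0, 0], "linear": [0, 0.12, 0.12], "hand": -1}, {"twist": [0, 0, 0], "linear": [0, 0.16, 0.16], "hand": -1}, {"twist": [0, 0, 0], "linear": [0, 0.19, 0.2], "hand": -1}])

```text
time_s: 6.38
tool_pos: [0.5226, 0.3099, 0.153]
tcp_rot: [-0.352, 0.617, 0.348, 0.612]
contact_force: [0.1, -0.5, -0.4]
grip_width: 0.0003
```

Run:
```python
from h import *
look('7'); p=look('7','top',(230,190))
for k,v in plan((0.53,0.347,0.11)).items(): print(k,v)
```

```text
t 6.47
pos [0.5229 0.3129 0.1534]
f [-0.7  0.2  0.2]
w 0.0005
lin [0.0432 0.0112 0.0332]
axes [[-0.0, -0.863, 0.506], [-0.005, 0.506, 0.863], [-1.0, -0.002, -0.005]]
```

View pics/top7_z.png

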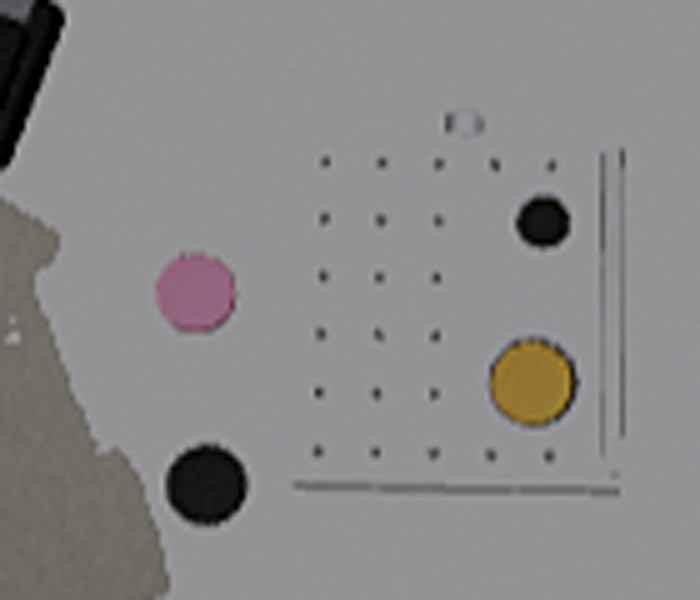

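View pics/side7_z.png

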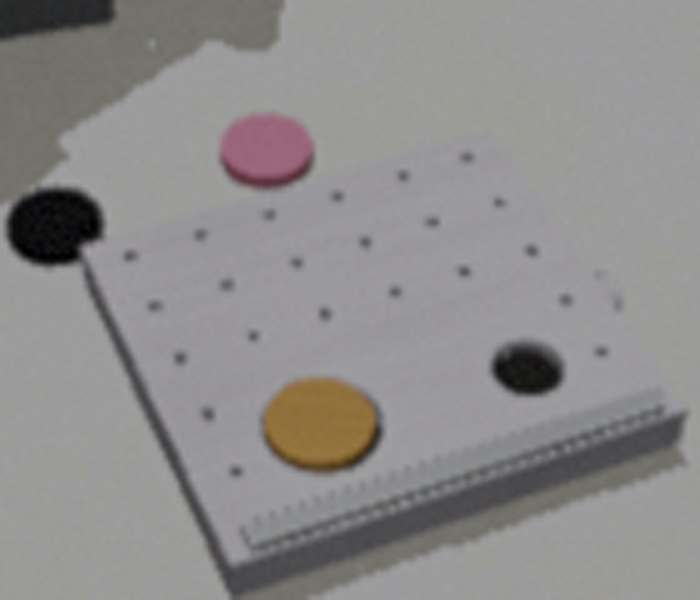

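Emit:
move_arm(increments=[{"twist": [0, 0, 0], "linear": [0, 0.011, 0.03], "hand": -1}, {"twist": [0, 0, 0], "linear": [0.03, 0.011, 0.03], "hand": -1}, {"twist": [0, 0, 0], "linear": [0.055, 0.011, 0.03], "hand": -1}, {"twist": [0, 0, 0], "linear": [0.06, 0.011, 0.03], "hand": -1}, {"twist": [0, 0, 0], "linear": [0.06, 0.011, 0.03], "hand": -1}])

```text
time_s: 7.1
tool_pos: [0.5301, 0.338, 0.0932]
tcp_rot: [-0.351, 0.617, 0.348, 0.613]
contact_force: [0.4, 0.0, -0.4]
grip_width: 0.0001
```

Run:
```python
from h import *
look('8',c=(190,115),hw=(65,50),f=6)
for k,v in plan((0.5285,0.345,0.08)).items(): print(k,v)
```

```text
t 7.15
pos [0.5305 0.3382 0.0938]
f [0.5 0.2 1.3]
w 0.0002
lin [0.0137 0.0052 0.0049]
axes [[-0.001, -0.859, 0.512], [-0.007, 0.512, 0.859], [-1.0, -0.003, -0.006]]
```

View pics/side8_z.png

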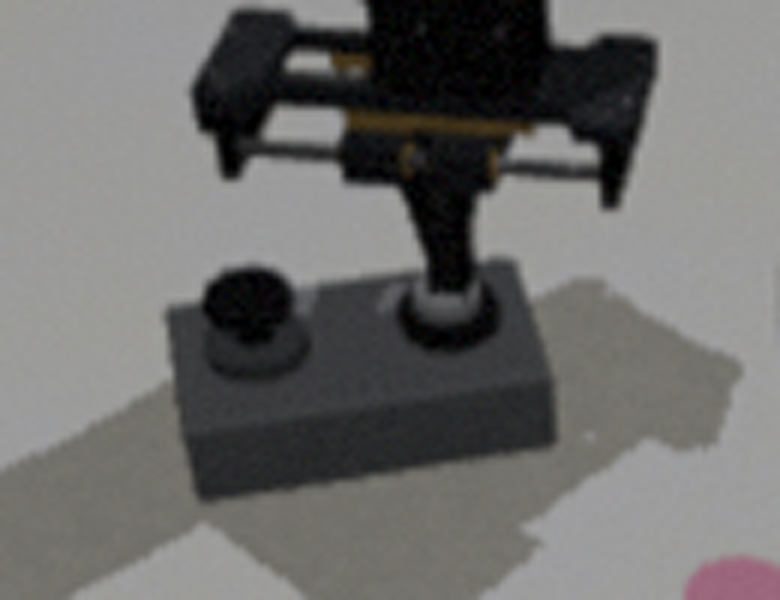

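Emit:
move_arm(increments=[{"twist": [0, 0, 0], "linear": [0.003, 0.004, 0.004], "hand": -1}, {"twist": [0, 0, 0], "linear": [0.007, 0.004, 0.004], "hand": -1}, {"twist": [0, 0, 0], "linear": [0.01, 0.004, 0.004], "hand": -1}, {"twist": [0, 0, 0], "linear": [0.013, 0.004, 0.004], "hand": -1}, {"twist": [0, 0, 0], "linear": [0.013, 0.004, 0.004], "hand": -1}])

```text
time_s: 7.78
tool_pos: [0.5288, 0.3442, 0.0806]
tcp_rot: [-0.351, 0.616, 0.348, 0.613]
contact_force: [-0.2, 2.1, 4.3]
grip_width: 0.0003
```

Run:
```python
from h import *
look('9',c=(190,115),hw=(65,50),f=6)
for k,v in plan((0.5285,0.345,0.08)).items(): print(k,v)
```

```text
t 7.83
pos [0.5289 0.3442 0.0807]
f [-0.9  1.7  5.2]
w 0.0004
lin [0.0007 0.0007 0.0005]
axes [[-0.001, -0.859, 0.511], [-0.006, 0.511, 0.859], [-1.0, -0.003, -0.006]]
```

View pics/side9_z.png

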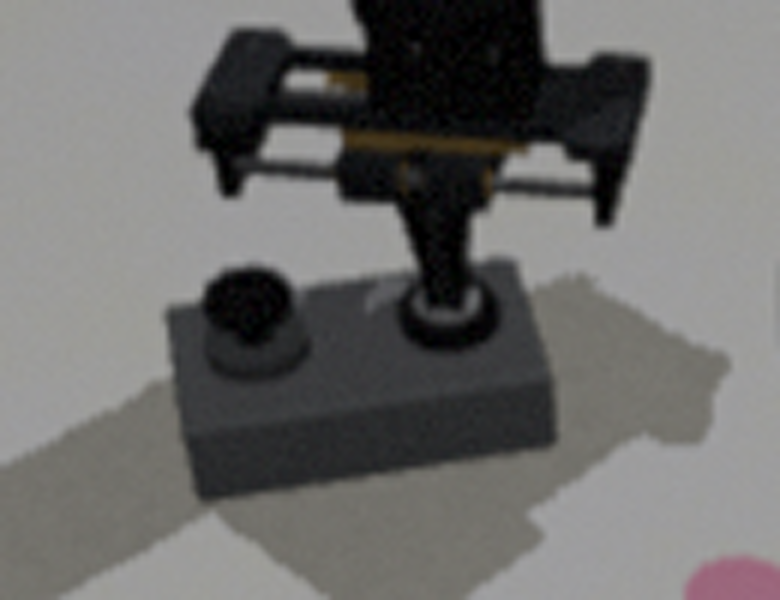

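Emit:
move_arm(increments=[{"twist": [0, 0, 0], "linear": [0.001, 0, 0], "hand": -1}, {"twist": [0, 0, 0], "linear": [0.002, 0, 0], "hand": -1}, {"twist": [0, 0, 0], "linear": [0.002, 0, 0], "hand": -1}])

```text
time_s: 8.2
tool_pos: [0.5289, 0.3442, 0.0803]
tcp_rot: [-0.351, 0.616, 0.348, 0.614]
contact_force: [-2.9, 1.3, 13.8]
grip_width: 0.0006
```

Emit:
move_arm(increments=[{"twist": [0, 0, 0], "linear": [-0.02, 0, 0], "hand": -1}, {"twist": [0, 0, 0], "linear": [-0.06, 0, 0], "hand": -1}, {"twist": [0, 0, 0], "linear": [-0.1, 0, 0], "hand": -1}, {"twist": [0, 0, 0], "linear": [-0.12, 0, 0.04], "hand": -1}, {"twist": [0, 0, 0], "linear": [-0.12, 0, 0.04], "hand": -1}])

```text
time_s: 8.82
tool_pos: [0.5514, 0.3807, 0.1996]
tcp_rot: [-0.352, 0.614, 0.348, 0.615]
contact_force: [-0.5, -0.6, -0.4]
grip_width: 0.0005
```

Run:
```python
from h import *
p=look('10',c=(230,165),hw=(100,75),f=4); t=look('10','top',(250,190),(150,100),2.6)
for k,v in plan().items(): print(k,v)
for n,q in (('top','vblock'),('top','battery'),('top','ring_gauge')):
    a=load('top0')['color'].astype(int);
for q in ('vblock','battery','ring_gauge'):
    for d in env.silhouettes(p,q)[:1]: print(q,d['rect'])
```

```text
t 8.93
pos [0.5482 0.3782 0.1966]
f [-0.5 -0.3  0.1]
w 0.0005
axes [[-0.004, -0.86, 0.511], [-0.009, 0.511, 0.86], [-1.0, -0.001, -0.01]]
vblock [265.6, 334.8, 63.9, 47.7]
battery [258.2, 103.2, 36.1, 28.5]
ring_gauge [376.5, 255.5, 33.0, 37.7]
```

View pics/side10_z.png

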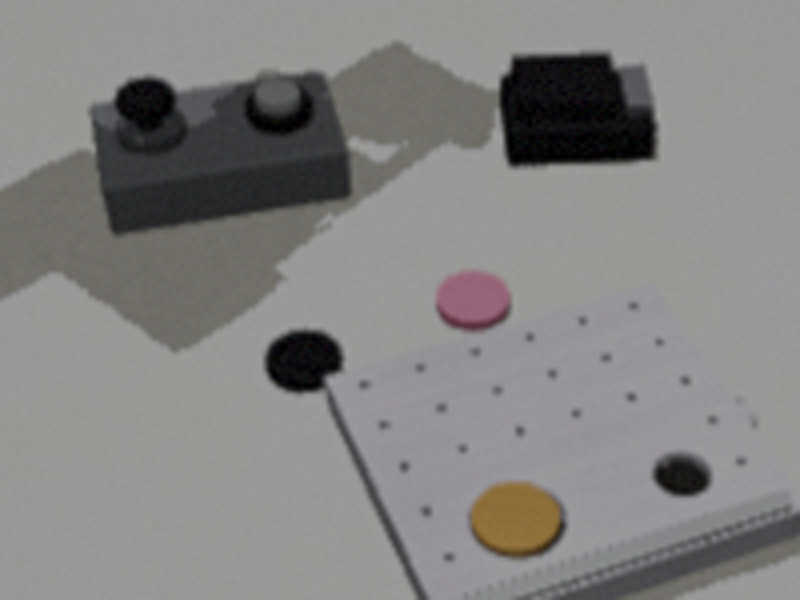

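View pics/top10_z.png

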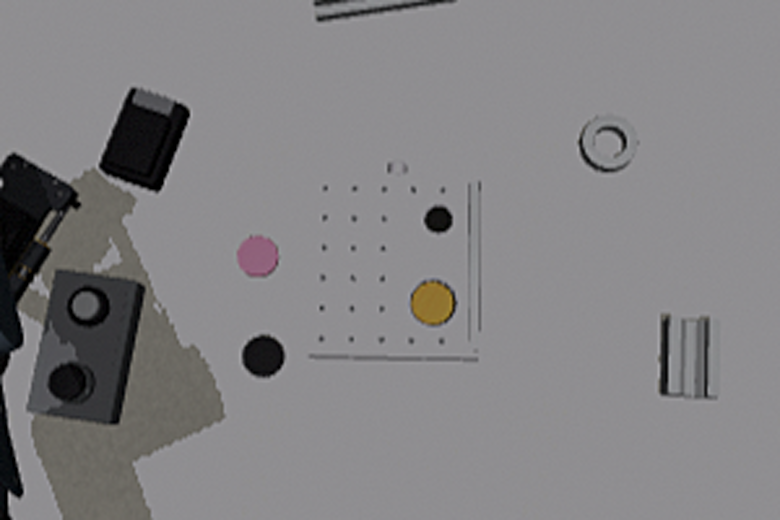

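The blank is seated at about (516, 518) in the side zoom and (433, 302) in the top zoom. The start button is back out, at (277, 95) in the side zoom. The other things are where they were, and the arm is clear.

```bash
python3 -c "
from plant import env
print(env.sign_off())"
```

```text
the job is handed in; nothing more can be done
None
```

I pushed the brass blank about 106 mm across the plate with the half-open fingertips cradling it from behind, and it dropped into the larger nest. Then I pressed the start button with the closed fingertips, backed off, and handed the job in about 9 s into the 45 s allowed.

**Blank:** the last side and top pictures show it lying level in the larger nest, with an even dark gap all round. Partway through, a picture showed it still tilted on the rim. A further 3 mm of push dropped it flat.

**Start button:** the wrist force rose from about 5 N on the spring to about 14 N with almost no further travel, so it reached its end stop. After I backed off, the picture shows it standing out again.

**Stop button and loose parts:** I never went near the stop button, the V-block, the battery pack or the ring gauge. Their outlines in the side view moved by at most about 4 pixels. That is within the detector's scatter, and by eye they look unmoved in the top picture.

**Disagreements:** the two cameras differed by up to about 5 mm in the first raw readings of the blank and the button. For the blank, most of this was its visible side wall, and after fitting its shape they agreed within about 2 mm. For the button I aimed between the two readings. No check failed at the end.

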